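Weigh a glaze jar in its carrier on the spring scale

TASK

Stand the toppled wooden carrier upright on the bench and let go of it, and set the lidded glaze jar upright in its empty bay. Then take the carrier by the rail of its handle, hang it on the scale's hook and let the load down slowly, so that the scale sinks without a drop, and leave it hanging free and level with the pointer at rest. Leave the three open cups where they stand.

Things in the scene. Friction and masses are not known exactly. Their poses are not given: they have to be found in the camera images.
- tote: Open plywood jar carrier, 200 mm long (x), 84 wide (y), 185 high (z), 0.4 kg; origin at the centre of its underside, z up through the handle. It starts toppled on a long side: its y vertical, its underside away from the robot, its handle (z) pointing to the robot within 0.4 rad, origin 42 mm up. Stand it up about the lower edge of its underside; pinched lightly, it turns between the fingers.
- tote_arch (a point): Top of the arched hand slot, 147 mm above the carrier's underside, carrier's axes; rests on the hook seat when hung, either way round. The slot passes along x through the 10 mm handle board, which stands across the carrier at x=0 (84 mm wide, up to z=185): y within 26 mm of the middle, z from 98 mm to 133 at its sides and 147 at the middle.
- tote_rail (a point): Middle of the handle rail above the slot, 168 mm above the carrier's underside, carrier's axes. The rail is 10 mm thick along the carrier's x, spans z 147 to 185 mm and the full 84 mm width; pinch it across its thickness.
- jar_place (a point): Where the jar stands in the empty bay, on the carrier's +x side: top of the 6 mm floor, 61 mm from the carrier's middle; carrier's axes. The bay is 89 mm (x 5 to 94) by 72 mm inside; walls 28 mm high, 6 mm thick, the handle board is its inner wall. The other bay holds a flat steel counterweight, fixed, about as heavy as the jar.
- jar: Round glaze jar with a screw lid, 59 mm in diameter, 82 mm high, about 0.16 kg; origin at the centre of its underside, z up. Stands upright on the bench.
- thrown_cup: Open brown clay cup, 65 mm in diameter, 62 mm high, a bystander; origin at the centre of its underside.
- slip_cup: Open whitish cup, 58 mm in diameter, 52 mm high, a bystander; origin at the centre of its underside.
- small_cup: Open blue-stained cup, 52 mm in diameter, 45 mm high, a bystander; origin at the centre of its underside.
- scale_stand: Spring scale fixed to the bench. Origin on the bench below the hook seat, z up; the hook points along its -x (roughly to the robot). Steel base 12 mm thick, x -15 to 225 mm, y within 60. Column 26 by 36 mm at x=160, 307 mm high; beside it a white graduated strip (x 148, y 30 to 70, z 150 to 300 mm).
- hook_seat (a point): Lowest point of the hook's seat, on top of the arm; 250 mm over the bench unloaded, sinks with the carriage; stand's axes. The arm is an 8 mm round bar along the stand's x from the grey carriage (its front 138 mm behind the seat) to the seat, then it turns up to the tip. 3 mm dip at the seat.
- hook_tip (a point): Top end of the upturned hook tip, 26 mm in front of the seat (stand's -x) and 17 mm above it.
- carriage (a joint): How far the sprung carriage with hook and pointer has sunk, m: 0 unloaded, 0.08 at its end stop. Spring 150 N/m after a first 1.2 N; lightly damped. The loaded carrier sinks it by roughly 20 to 40 mm; let go too early it would drop at over 0.25 m/s.
Things that resemble listed ones, but are neither listed nor needed, are in the scene too. Leave any green look-alike of the jar alone.

How it is judged:
On the way, in this order (a step that is already met when the one before it is completed fails the run):
1. the empty carrier stands upright on the bench, let go (angle between tote's own z axis and vertical below 0.08 rad and height (world z) of tote below 0.012 m and linear speed of tote below 0.03 m/s and contact force between tote and the fingers below 0.05 N), for 0.2 s.
2. the jar stands in the bay of the carrier, which still stands upright on the bench; both let go (all of step 1 and x of jar in the frame of tote between 0.03 and 0.075 m and y of jar in the frame of tote between -0.02 and 0.02 m and z of jar in the frame of tote below 0.02 m and angle between the z axis of jar and the z axis of tote, either way round below 0.15 rad and contact force between jar and the fingers below 0.05 N), for 0.2 s.
At the end, for the whole second after the job is handed in: Carrier hangs clear of the bench (over 20 mm), arch on the hook seat (15 mm), level (0.2 rad), jar upright and fully down in the bay; scale carriage sunk over 15 mm and at rest (under 20 mm/s), carrier hardly swinging (under 50 mm/s), fingers off carrier and jar (distance between tote_arch and hook_seat below 0.015 m and angle between tote's own z axis and vertical below 0.2 rad and value of joint carriage above 0.015 m and velocity of joint carriage between -0.02 and 0.02 m/s and linear speed of tote below 0.05 m/s and height (world z) of tote above 0.02 m and x of jar in the frame of tote between 0.03 and 0.075 m and y of jar in the frame of tote between -0.02 and 0.02 m and z of jar in the frame of tote below 0.02 m and angle between the z axis of jar and the z axis of tote, either way round below 0.15 rad and contact force between each of tote, jar and the fingers below 0.05 N); the robot touches nothing.
It fails at once if the load is dropped on the scale: the carriage sinks faster than 0.25 m/s (velocity of joint carriage above 0.25 m/s).
It fails at once if an open cup is pushed more than 25 mm or knocked over (distance of any of thrown_cup, slip_cup, small_cup from where it was at the start of the episode above 0.025 m or angle between any of thrown_cup, slip_cup, small_cup's own z axis and vertical above 0.5 rad).
It also fails if it takes over 72 s, if anything falls off the work surface, if the arm or the gripper's body presses on something with over 40 N, if the wrist force passes 120 N, or if a joint passes its speed limit or range.

ROBOT

A 7-joint arm with a two-finger parallel gripper is mounted at the origin on a cart in front of the work surface, level with it; the furniture and walls round the work are solid. World frame = base frame: x ahead of the robot, y to its left, z up, the work surface at z = 0. Lengths are in m, angles in rad, forces in N, time in s.
With the tool pointing down it reaches from about 0.4 to 0.85 m from the base axis. Payload 10.4 kg.
Tool frame: the origin (TCP) lies midway between the tips of the shut fingers; the grasp point (between the pads) lies 19 mm behind it; z points along the fingers, y is the line along which they close (so a half turn about z gives the same grasp; the last joint's range is limited). The gripper opens to 87 mm and grips with 3 to 60 N. Pads are 19 mm wide; open, the fingers measure 117 mm over their backs; the gripper's body (75 mm by 190 mm) begins 51 mm behind the grasp point.
Start: joints at [-1.142, 0.332, -0.065, 1.46, 0.022, 1.35, -0.088], TCP at [0.273, 0.562, 0.191] pointing down, gripper open.
Joint ranges: [-2.6, 2.6], [-0.5, 2.12], [-1.47, 1.34], [0.16, 2.42], [-1.27, 4.41], [0.06, 2.06], [-2.6, 2.6]. Speed limits (rad/s): [2.22, 2.22, 2.79, 2.79, 3.14, 3.14, 3.14].

INTERFACE

Orientations are given as a unit quaternion [x, y, z, w].
In Python, from bench import sensors, eyes, order gives the robot as it stands.
- The arm moves only by the tool arm_command, never from a script. Its argument "steps" is a list of rows, each an object with "rot": the turn, a rotation vector about the world's x, y, z in degrees, a list of three; "slide": the shift along the world's x, y, z in m, a list of three; "grip": the opening, from 0 (shut) to 1 (fully open). A call has exactly 8 rows; each row shifts and turns the commanded pose from where the row before left it; what a row does not reach is not made up. A row lasts 1/8 s, in which the tool goes at most 62.5 mm and 10.7 degrees, less where a joint would pass 70% of its speed; a pose out of reach is approached as far as the arm can. A call with a gripper value outside its range is refused whole. The fingers move at their own pace and stop on an object; "newtons" is the grip in N (left out, the last holds). Time passes only in rows, so rows that do not move let the fingers close, or fill a call up. It gives the time, the measured TCP pose, the force, the opening and the grip force at its end, in the units of the state.
- sensors.read_state(): the state, without advancing time (a new reading comes with each control period).
- eyes.camera(name): name is "scene" or "top" or "wrist"; returns a dict with "pixels" (480x640x3 uint8, red, green, blue), "intrinsics" (3x3 intrinsics, pixels), "k1" (the pictures are not rectified: a ray, as slopes to the right and down, at radius r is drawn at 1 + k1 r^2 times it, then the intrinsics apply), "pose" (4x4, takes a point from camera to world coordinates). Camera axes: x right, y down, z forward; pixel columns grow to the right and rows downward; lengths in m; the calibration is good to about 2 mm. A picture is of the moment at which its call begins. There is no depth.
- order.close_job(): hands the job in; it is judged then, once.
Trained networks look in a picture, given as the dict that the camera call returned (one of the last four; its "shot" number tells which), for a name from the list of things; names that differ only in an ending like _2 or _b are one class to them, and where a whole thing is asked for, a point or a joint stands for the part that bears it (a point fixed in the world has none). Each returns a list of dicts, best first, with "conf" (0 to 1); they miss things now and then, are a little off and sometimes report something else, mostly with a low value. They report only what shows in the picture. A call takes as long as a camera call. They do not tell look-alikes from the thing itself.
- eyes.look_for(name, picture): "bbox" ([left, top, right, bottom] in pixels, round what is visible of it).
The state is a dict: "time": time; "joint_positions": joint angles; "joint_vel": joint speeds; "joint_torque": joint torques, N m; "ee_pos": TCP position; "eef_rot": TCP orientation; "ft_force": force on the tool from outside, world axes, zero at the start; "torque": the same for the moment, N m; "width": finger opening in m; "grip_force": force on a finger pad.
Only numpy, scipy, OpenCV 4.12 (cv2) and the standard library are available. Lean on these libraries where they do the work, as an engineer would, in place of code of your own. Each camera call takes 0.05 s, during which the arm holds its last target. There are 200 camera calls.

## Working session

There is one attempt and no reset: what is moved stays moved. The work goes in short steps, Python scripts to look and compute and a tool call to move; the robot and the scene stay as the last step left them, time stands still between calls to the robot, and variables do not carry over. Pictures are saved under pics/ and viewed, at most 10 in all, crops included, and the job is handed in when it is done.

Besides the shell and the picture viewer there is one more tool, called after "Call:" as a command line: name --argument value ..., lists and objects as JSON in quotes. arm_command: Moves the arm, as the interface text tells. Its arguments: {"type":"object","properties":{"steps":{"type":"array","items":{"type":"object","properties":{"rot":{"type":"array","items":{"type":"number"}},"slide":{"type":"array","items":{"type":"number"}},"grip":{"type":"number"}}}},"newtons":{"type":"number"}},"required":["steps"]}

```bash
ls; mkdir -p pics; cat > h.py <<'E'
import numpy as np, cv2
from bench import sensors, eyes, order
from scipy.spatial.transform import Rotation as R
def ray(c,u,v):
    K=np.array(c["intrinsics"]);d=np.array([(u-K[0,2])/K[0,0],(v-K[1,2])/K[1,1]]);s=d.copy()
    for _ in range(30): s=d/(1+c["k1"]*(s@s))
    T=np.array(c["pose"]);return T[:3,3],T[:3,:3]@np.array([s[0],s[1],1])
def onz(c,u,v,z):
    o,d=ray(c,u,v);return o+d*(z-o[2])/d[2]
def proj(c,p):
    K=np.array(c["intrinsics"]);T=np.array(c["pose"]);q=T[:3,:3].T@(np.array(p)-T[:3,3]);s=q[:2]/q[2]
    s=s*(1+c["k1"]*(s@s));return np.array([K[0,0]*s[0]+K[0,2],K[1,1]*s[1]+K[1,2]])
def tri(c1,p1,c2,p2):
    o1,d1=ray(c1,*p1);o2,d2=ray(c2,*p2)
    t=np.linalg.lstsq(np.c_[d1,-d2],o2-o1,rcond=None)[0];a=o1+d1*t[0];b=o2+d2*t[1];return (a+b)/2,np.linalg.norm(a-b)
def save(c,n,crop=None,k=1):
    im=np.array(c["pixels"])[:,:,::-1]
    if crop: im=im[crop[1]:crop[3],crop[0]:crop[2]]
    cv2.imwrite("pics/"+n,cv2.resize(im,None,fx=k,fy=k,interpolation=cv2.INTER_CUBIC))
E
python3 - <<'E'
from h import *
import pickle
np.set_printoptions(precision=3,suppress=True)
cs={n:eyes.camera(n) for n in("scene","top")}
for n,c in cs.items():
    save(c,n+"0.png");print(n,np.array(c["pose"]).round(3).tolist(),np.array(c["intrinsics"]).tolist(),c["k1"])
    for t in("tote","jar","thrown_cup","slip_cup","small_cup","scale_stand","hook_seat","hook_tip","tote_arch","carriage"):
        try: print(t,[([round(x) for x in d["bbox"]],round(d["conf"],2)) for d in eyes.look_for(t,c)])
        except Exception as e: print(t,e)
pickle.dump(cs,open("c0.pkl","wb"))
print(sensors.read_state())
E
```

```text
pics
scene [[0.766, -0.244, 0.595, -0.07], [-0.643, -0.316, 0.698, -0.681], [0.018, -0.917, -0.399, 0.595], [0.0, 0.0, 0.0, 1.0]] [[451.79699034853786, 0.0, 328.9998739951479], [0.0, 451.79699034853786, 232.4342800808628], [0.0, 0.0, 1.0]] -0.046347305283196964
tote [([292, 249, 369, 316], 0.93)]
jar [([231, 237, 252, 270], 0.97), ([252, 252, 278, 290], 0.86)]
thrown_cup [([330, 312, 362, 352], 0.67), ([228, 236, 251, 266], 0.37)]
slip_cup [([382, 291, 410, 323], 0.79), ([396, 199, 498, 387], 0.24)]
small_cup [([274, 235, 288, 255], 0.86), ([292, 244, 370, 312], 0.5)]
scale_stand [([397, 200, 499, 384], 0.88)]
hook_seat [([429, 214, 492, 262], 0.95)]
hook_tip [([429, 216, 493, 264], 0.96)]
tote_arch [([292, 244, 373, 314], 0.67)]
carriage [([430, 217, 495, 259], 0.57)]
top [[0.016, -0.995, 0.101, 0.419], [-1.0, -0.013, 0.028, 0.009], [-0.026, -0.101, -0.995, 1.286], [0.0, 0.0, 0.0, 1.0]] [[510.091881385581, 0.0, 316.6872099966199], [0.0, 510.091881385581, 238.0350059737311], [0.0, 0.0, 1.0]] 0.044967236434994826
tote [([255, 193, 336, 284], 0.71)]
jar [([186, 257, 215, 285], 0.91), (
[... 177 characters left out ...]
)]
scale_stand [([402, 147, 473, 259], 0.88)]
hook_seat [([424, 151, 472, 254], 0.68)]
hook_tip [([438, 150, 471, 248], 0.62)]
tote_arch [([256, 194, 341, 284], 0.88)]
carriage [([433, 153, 474, 253], 0.77)]
{'time': 1.1, 'joint_positions': array([-1.142,  0.332, -0.065,  1.46 ,  0.022,  1.35 , -0.089]), 'joint_vel': array([-0.001,  0.   ,  0.001, -0.   , -0.   , -0.001, -0.   ]), 'joint_torque': array([  0.   , -62.304,   0.025, -39.012,  -0.061,   0.032,   0.   ]), 'ee_pos': array([0.273, 0.562, 0.191]), 'eef_rot': array([ 0.224,  0.975,  0.   , -0.   ]), 'ft_force': array([-0.242, -0.538, -0.654]), 'torque': array([-0.037,  0.006,  0.025]), 'grip_force': 0.0, 'width': 0.08688147648423436}
```

View pics/scene0.png

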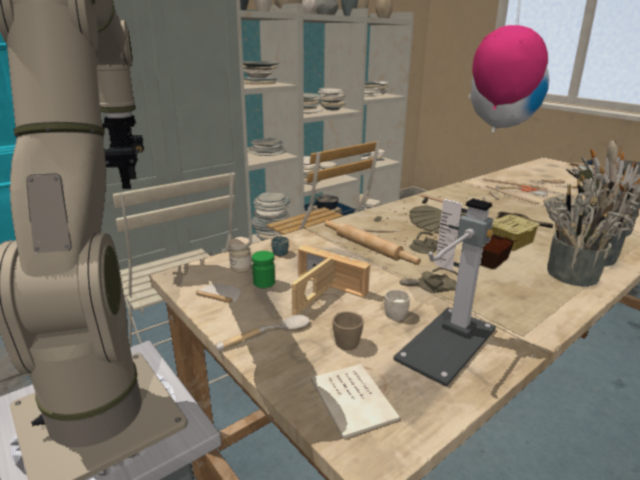

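View pics/top0.png

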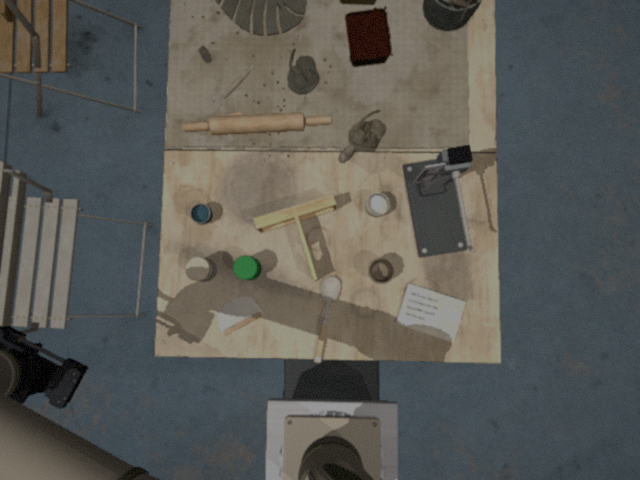

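The scene view shows the toppled carrier at scene (330,280) and top (300,230). There are two jar candidates. One is the whitish lidded jar at scene (241,254) / top (199,269). The other is a green jar at scene (263,270) / top (246,267), which is the look-alike to leave alone, so the whitish one fits. I'll confirm this in an enlarged crop.

```bash
python3 - <<'E'
from h import *
import pickle
cs=pickle.load(open("c0.pkl","rb"))
a=np.array(cs["scene"]["pixels"])[225:325,220:420,::-1]; b=np.array(cs["top"]["pixels"])[180:300,180:400,::-1]
cv2.imwrite("pics/crop1.png",np.vstack([cv2.resize(a,(580,290),interpolation=2),cv2.resize(b,(580,310),interpolation=2)]))
t=cs["top"];s=cs["scene"]
np.set_printoptions(precision=3,suppress=True)
for n,(u,v),z in [("jar",(200,270),.06),("green",(246,267),.07),("thrown",(380,270),.05),("slip",(378,204),.045),("small",(201,213),.04),("spoon",(330,287),.01),
 ("base c1",(423,249),.012),("c2",(460,244),.012),("c3",(409,167),.012)]: print(n,onz(t,u,v,z))
E
```

```text
jar [0.462 0.324 0.06 ]
green [0.47  0.211 0.07 ]
thrown [ 0.469 -0.11   0.05 ]
slip [ 0.631 -0.105  0.045]
small [0.604 0.332 0.04 ]
spoon [0.426 0.01  0.01 ]
base c1 [ 0.524 -0.22   0.012]
c2 [ 0.538 -0.311  0.012]
c3 [ 0.732 -0.186  0.012]
```

View pics/crop1.png

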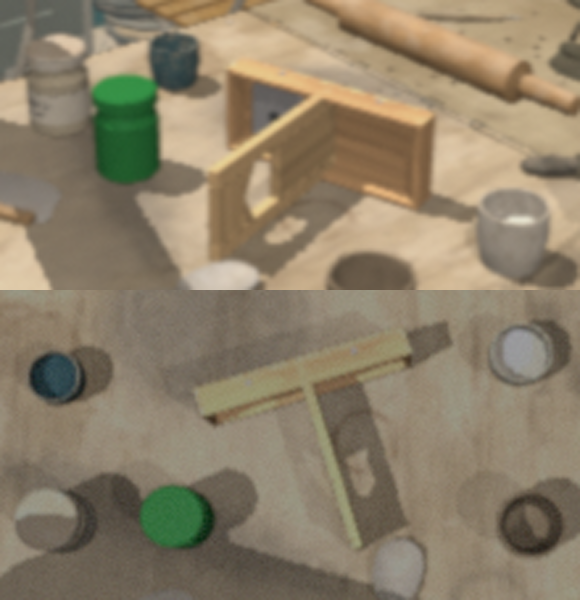

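The crop confirms the whitish jar at top (200,270) has a lid and stands upright; it is the one to use. The counterweight is visible in the carrier's left (+Y) bay, so the empty +x bay is on the right (−Y). Next I'll fit the carrier pose.

```bash
python3 - <<'E'
from h import *
import pickle
from scipy.optimize import least_squares
np.set_printoptions(precision=3,suppress=True)
cs=pickle.load(open("c0.pkl","rb"));t=cs["top"];s=cs["scene"]
f=lambda u,v:np.array([180+u/2.636,180+(v-290)/2.583])
g=lambda u,v:np.array([220+u/2.9,225+v/2.9])
# local (x,y,z): y up
top=[((-.1,.042,0),(195,390)),((.1,.042,0),(405,328)),((.1,.042,.028),(412,358)),((-.1,.042,.028),(203,416)),((0,.042,.185),(355,547))]
sc=[((.1,.042,0),(434,113)),((.1,.042,.028),(416,121)),((-.1,.042,0),(235,61)),((-.1,.042,.028),(227,69)),((0,.042,.185),(214,172)),((0,-.042,.185),(213,253))]
def W(p,q):
    x,y,a=q;h=np.array([-np.cos(a),-np.sin(a),0]);up=np.array([0,0,1.]);xx=np.cross(up,h)
    return np.array([x,y,.042])+p[0]*xx+p[1]*up+p[2]*h
def res(q):return np.r_[np.concatenate([proj(t,W(p,q))-f(*u) for p,u in top]),np.concatenate([proj(s,W(p,q))-g(*u) for p,u in sc])]
r=least_squares(res,[.62,.05,0],loss="soft_l1");q=r.x
print(q,res(q).reshape(-1,2))
print("rail",W((0,.012,.168),q),"pivot",W((0,-.042,0),q))
a=q[2];print("h",-np.cos(a),-np.sin(a),"xaxis yaw deg",np.degrees(np.arctan2(-np.cos(a),np.sin(a))))
S=sensors.read_state();print(R.from_quat(S["eef_rot"]).as_matrix())
E
```

```text
[0.617 0.1   0.314] [[-0.629 -0.564]
 [-0.199 -1.181]
 [ 0.628 -1.731]
 [-0.36   0.503]
 [ 1.457  0.642]
 [-0.056 -0.047]
 [ 0.81   1.659]
 [ 1.801 -1.48 ]
 [-1.583 -0.495]
 [-1.803 -0.271]
 [-0.884  3.293]]
rail [0.458 0.048 0.054] pivot [0.617 0.1   0.   ]
h -0.9511773931494085 -0.3086447257956882 xaxis yaw deg -72.02242565234347
[[-0.9    0.437  0.   ]
 [ 0.437  0.9    0.   ]
 [ 0.     0.    -1.   ]]
```

Call:
arm_command --steps '[{"slide": [0.022, -0.058, 0], "rot": [0, 0, 5.5], "grip": 0.7}, {"slide": [0.022, -0.058, 0], "rot": [0, 0, 5.5], "grip": 0.7}, {"slide": [0.022, -0.058, 0], "rot": [0, 0, 5.5], "grip": 0.7}, {"slide": [0.022, -0.058, 0], "rot": [0, 0, 5.5], "grip": 0.7}, {"slide": [0.022, -0.058, 0], "rot": [0, 0, 5.5], "grip": 0.7}, {"slide": [0.022, -0.058, 0], "rot": [0, 0, 5.5], "grip": 0.7}, {"slide": [0.022, -0.058, 0], "rot": [0, 0, 5.5], "grip": 0.7}, {"slide": [0.022, -0.058, 0], "rot": [0, 0, 5.5], "grip": 0.7}]'

```text
time: 2.1
ee_pos: [0.4494, 0.0964, 0.1911]
eef_rot: [-0.159, 0.987, 0.0, 0.0]
ft_force: [0.7, 0.7, 0.3]
width: 0.0613
grip_force: 0.0
```

Call:
arm_command --steps '[{"slide": [0.004, -0.024, -0.02], "grip": 0.7}, {"slide": [0.004, -0.024, -0.03], "grip": 0.7}, {"slide": [0, 0, -0.04], "grip": 0.7}, {"slide": [0, 0, -0.04], "grip": 0.7}, {"slide": [0, 0, -0.02], "grip": 0.7}, {"grip": 0}, {"grip": 0}, {"grip": 0}]' --newtons 6

```text
schema error: expected keys rot, slide, grip
```

Call:
arm_command --steps '[{"slide": [0.004, -0.024, -0.02], "rot": [0, 0, 0], "grip": 0.7}, {"slide": [0.004, -0.024, -0.03], "rot": [0, 0, 0], "grip": 0.7}, {"slide": [0, 0, -0.04], "rot": [0, 0, 0], "grip": 0.7}, {"slide": [0, 0, -0.04], "rot": [0, 0, 0], "grip": 0.7}, {"slide": [0, 0, -0.02], "rot": [0, 0, 0], "grip": 0.7}, {"slide": [0, 0, 0], "rot": [0, 0, 0], "grip": 0}, {"slide": [0, 0, 0], "rot": [0, 0, 0], "grip": 0}, {"slide": [0, 0, 0], "rot": [0, 0, 0], "grip": 0}]' --newtons 6

```text
time: 3.1
ee_pos: [0.4577, 0.0506, 0.0418]
eef_rot: [-0.157, 0.988, 0.0, 0.001]
ft_force: [0.9, -0.2, -0.5]
width: 0.0388
grip_force: 0.0
```

Call:
arm_command --steps '[{"slide": [0, 0, 0], "rot": [0, 0, 0], "grip": 0}, {"slide": [0, 0, 0], "rot": [0, 0, 0], "grip": 0}, {"slide": [0, 0, 0], "rot": [0, 0, 0], "grip": 0}, {"slide": [0, 0, 0], "rot": [0, 0, 0], "grip": 0}, {"slide": [0, 0, 0], "rot": [0, 0, 0], "grip": 0}, {"slide": [0, 0, 0], "rot": [0, 0, 0], "grip": 0}, {"slide": [0, 0, 0], "rot": [0, 0, 0], "grip": 0}, {"slide": [0, 0, 0], "rot": [0, 0, 0], "grip": 0}]' --newtons 6

```text
time: 4.1
ee_pos: [0.457, 0.0502, 0.0408]
eef_rot: [-0.157, 0.988, -0.0, 0.0]
ft_force: [-0.9, -2.2, 4.4]
width: 0.0097
grip_force: 6.0
```

```bash
python3 - <<'E'
import numpy as np
# arc of grasp point around pivot: pivot frame (toward robot h, up)
r=np.array([.168,.0605]);a0=np.arctan2(r[1],r[0]);L=np.hypot(*r)
h=np.array([-.951,-.309])
prev=None
for k in range(17):
    a=a0+np.radians(90)*k/16;d,z=L*np.cos(a),L*np.sin(a)
    p=np.array([h[0]*d,h[1]*d,z])
    if prev is not None: print(k,(p-prev).round(4).tolist())
    prev=p
E
```

```text
1 [0.0064, 0.0021, 0.0162]
2 [0.0079, 0.0026, 0.0154]
3 [0.0093, 0.003, 0.0146]
4 [0.0106, 0.0034, 0.0135]
5 [0.0118, 0.0038, 0.0124]
6 [0.0129, 0.0042, 0.0111]
7 [0.0139, 0.0045, 0.0097]
8 [0.0147, 0.0048, 0.0082]
9 [0.0154, 0.005, 0.0067]
10 [0.016, 0.0052, 0.0051]
11 [0.0164, 0.0053, 0.0034]
12 [0.0166, 0.0054, 0.0017]
13 [0.0167, 0.0054, -0.0]
14 [0.0166, 0.0054, -0.0018]
15 [0.0163, 0.0053, -0.0035]
16 [0.0159, 0.0052, -0.0051]
```

Call:
arm_command --steps '[{"slide": [0.0064, 0.0021, 0.0162], "rot": [0, 0, 0], "grip": 0}, {"slide": [0.0079, 0.0026, 0.0154], "rot": [0, 0, 0], "grip": 0}, {"slide": [0.0093, 0.003, 0.0146], "rot": [0, 0, 0], "grip": 0}, {"slide": [0.0106, 0.0034, 0.0135], "rot": [0, 0, 0], "grip": 0}, {"slide": [0.0118, 0.0038, 0.0124], "rot": [0, 0, 0], "grip": 0}, {"slide": [0.0129, 0.0042, 0.0111], "rot": [0, 0, 0], "grip": 0}, {"slide": [0.0139, 0.0045, 0.0097], "rot": [0, 0, 0], "grip": 0}, {"slide": [0.0147, 0.0048, 0.0082], "rot": [0, 0, 0], "grip": 0}]'

```text
time: 5.1
ee_pos: [0.5451, 0.0792, 0.1423]
eef_rot: [-0.158, 0.987, 0.0, 0.0]
ft_force: [0.3, -0.6, -3.2]
width: 0.0101
grip_force: 6.0
```

```bash
python3 - <<'E'
from h import *
c=eyes.camera("scene");save(c,"s1.png",(230,190,430,340),3)
E
```

```text
(no output)
```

View pics/s1.png

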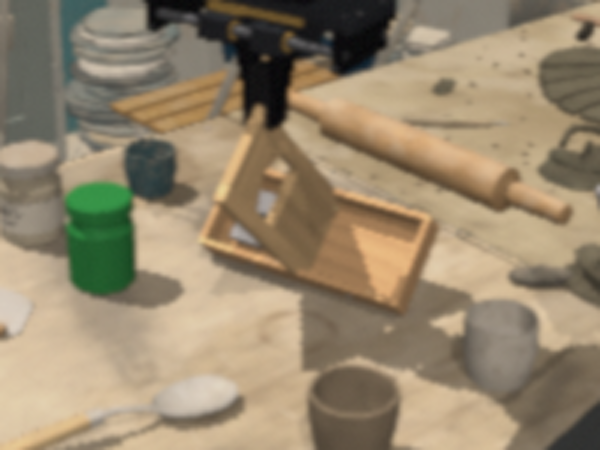

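The carrier is turned about halfway, with its rail held at crop (265,125) and its far edge on the bench. I'll finish the arc.

Call:
arm_command --steps '[{"slide": [0.0154, 0.005, 0.0067], "rot": [0, 0, 0], "grip": 0}, {"slide": [0.016, 0.0052, 0.0051], "rot": [0, 0, 0], "grip": 0}, {"slide": [0.0164, 0.0053, 0.0034], "rot": [0, 0, 0], "grip": 0}, {"slide": [0.0166, 0.0054, 0.0017], "rot": [0, 0, 0], "grip": 0}, {"slide": [0.0167, 0.0054, 0], "rot": [0, 0, 0], "grip": 0}, {"slide": [0.0166, 0.0054, -0.0018], "rot": [0, 0, 0], "grip": 0}, {"slide": [0.0163, 0.0053, -0.0035], "rot": [0, 0, 0], "grip": 0}, {"slide": [0.0159, 0.0052, -0.0051], "rot": [0, 0, 0], "grip": 0}]'

```text
time: 6.15
ee_pos: [0.6746, 0.1211, 0.1478]
eef_rot: [-0.158, 0.987, -0.0, -0.0]
ft_force: [0.3, 0.0, -1.4]
width: 0.0102
grip_force: 6.0
```

```bash
python3 - <<'E'
from h import *
print(sensors.read_state()["ee_pos"],sensors.read_state()["ft_force"])
c=eyes.camera("scene");save(c,"s2.png",(230,190,430,340),3)
E
```

```text
[0.67456568 0.12114908 0.14780915] [ 3.41653743e-01  1.02748478e-03 -1.37613756e+00]
```

View pics/s2.png

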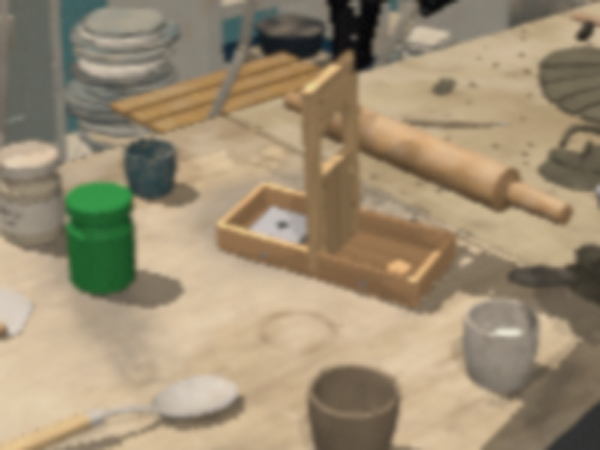

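The carrier is nearly upright, with a little weight still on the tool. I'll ease it down, open and back off.

Call:
arm_command --steps '[{"slide": [0.001, 0, -0.002], "rot": [0, 0, 0], "grip": 0}, {"slide": [0, 0, -0.001], "rot": [0, 0, 0], "grip": 0}, {"slide": [0, 0, 0], "rot": [0, 0, 0], "grip": 0.6}, {"slide": [0, 0, 0], "rot": [0, 0, 0], "grip": 0.6}, {"slide": [0, 0, 0], "rot": [0, 0, 0], "grip": 0.6}, {"slide": [0, 0, 0.02], "rot": [0, 0, 0], "grip": 1}, {"slide": [0, 0, 0.04], "rot": [0, 0, 0], "grip": 1}, {"slide": [0, 0, 0.05], "rot": [0, 0, 0], "grip": 1}]'

```text
time: 7.2
ee_pos: [0.6748, 0.1208, 0.2573]
eef_rot: [-0.157, 0.988, -0.0, -0.0]
ft_force: [0.9, -0.1, 0.3]
width: 0.0618
grip_force: 0.0
```

```bash
python3 - <<'E'
from h import *
import pickle
s=eyes.camera("scene");t=eyes.camera("top");pickle.dump((s,t),open("c1.pkl","wb"))
for c in(s,t): print([([round(x) for x in d["bbox"]],round(d["conf"],2)) for n in("tote","jar","hook_tip") for d in eyes.look_for(n,c)])
a=np.array(s["pixels"])[225:325,220:420,::-1]; b=np.array(t["pixels"])[145:265,190:410,::-1]
d=np.array(s["pixels"])[200:300,400:510,::-1]; e=np.array(t["pixels"])[140:265,390:500,::-1]
L=np.vstack([cv2.resize(a,(480,240),interpolation=2),cv2.resize(b,(480,262),interpolation=2)])
Rr=np.vstack([cv2.resize(d,(275,250),interpolation=2),cv2.resize(e,(220,250),interpolation=2)[:, :]]) if 0 else np.vstack([cv2.resize(d,(275,250),interpolation=2),np.pad(cv2.resize(e,(222,252),interpolation=2),((0,0),(0,53),(0,0)))])
cv2.imwrite("pics/crop2.png",np.hstack([L,Rr]))
E
```

```text
[([304, 210, 384, 292], 0.76), ([229, 236, 253, 267], 0.87), ([253, 253, 276, 288], 0.8), ([427, 216, 492, 262], 0.61), ([397, 201, 499, 385], 0.54)]
[([295, 169, 333, 212], 0.83), ([186, 255, 216, 284], 0.75), ([294, 168, 334, 212], 0.63), ([400, 146, 474, 257], 0.48), ([436, 149, 473, 251], 0.83)]
```

View pics/crop2.png

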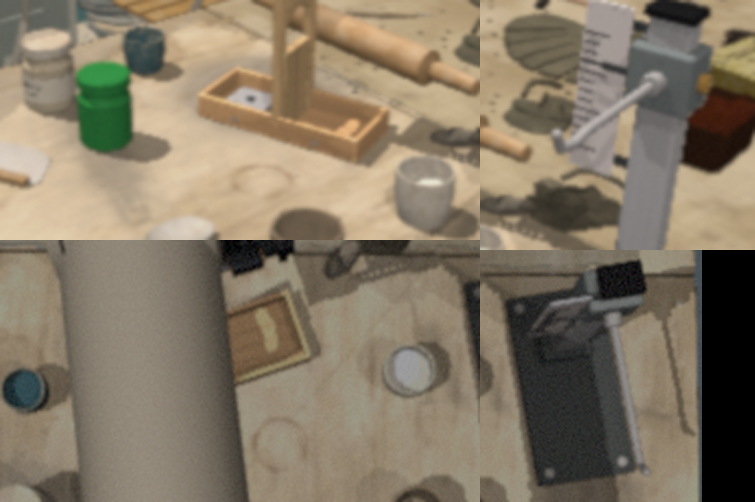

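The carrier stands upright and has been let go, with its right end at crop (370,130). The hook tip is at crop (557,133) and the arm's root at (654,83). Now I'll fit the carrier, jar and stand.

```bash
python3 - <<'E'
from h import *
import pickle
from scipy.optimize import least_squares
np.set_printoptions(precision=3,suppress=True)
s,t=pickle.load(open("c1.pkl","rb"))
A=lambda u,v:np.array([220+u/2.4,225+v/2.4]);B=lambda u,v:np.array([190+u/2.182,145+(v-240)/2.183])
D=lambda u,v:np.array([400+(u-480)/2.5,200+v/2.5]);E=lambda u,v:np.array([390+(u-480)/2.018,140+(v-250)/2.016])
def W(p,q):
    return np.array([q[0]+p[0]*np.cos(q[2])-p[1]*np.sin(q[2]),q[1]+p[0]*np.sin(q[2])+p[1]*np.cos(q[2]),p[2]])
def fit(obs,q0):
    r=lambda q:np.concatenate([proj(c,W(p,q))-u for c,p,u in obs]);o=least_squares(r,q0,loss="soft_l1");print(o.x,r(o.x).reshape(-1,2).tolist() if 0 else r(o.x).round(1));return o.x
q=fit([(t,(.1,.042,.028),B(291,289)),(t,(.1,-.042,.028),B(313,352)),(s,(.1,-.042,.028),A(358,135)),(s,(.1,.042,.028),A(388,110)),(s,(-.1,-.042,.028),A(199,99)),(s,(-.1,.042,.028),A(238,70)),(s,(.1,-.042,0),A(357,158)),(s,(-.1,-.042,0),A(200,116))],[.66,.1,-1.25])
print("tote yaw deg",np.degrees(q[2]),"jar_place",W((.061,0,.006),q),W((.056,0,.006),q),"rail",W((0,0,.168),q))
th=np.linspace(0,6.28,40);cy=lambda x,y:[np.array([x+.0295*np.cos(a),y+.0295*np.sin(a),z]) for a in th for z in(0,.082)]
def bb(c,x,y):
    P=np.array([proj(c,p) for p in cy(x,y)]);return np.r_[P.min(0),P.max(0)]
r=lambda q:np.r_[bb(s,*q)-[230,236.5,252.5,268.5],bb(t,*q)-[186,256,215.5,284.5]]
o=least_squares(r,[.46,.32],loss="soft_l1");print("jar",o.x,r(o.x).round(1))
tip=tri(s,D(557,133),t,E(644,470));root=tri(s,D(654,83),t,E(613,318));print("tip",tip,"root",root)
k=fit([(s,(-.026,0,.267),D(557,133)),(t,(-.026,0,.267),E(644,470)),(s,(.138,0,.249),D(654,83)),(t,(.138,0,.249),E(613,318)),(t,(-.015,.06,.012),E(539,486)),(t,(.225,.06,.012),E(508,300))],[.56,-.27,.16])
print("seat",k,np.degrees(k[2]))
E
```

```text
[ 0.656  0.111 -1.225] [-0.4 -1.6  0.5  0.7  0.2  2.5  1.3 -0.6 -0.4 -2.1 -0.5 -1.6  0.   2.6
 -0.7 -0.1]
tote yaw deg -70.21010379462787 jar_place [0.676 0.054 0.006] [0.675 0.059 0.006] rail [0.656 0.111 0.168]
jar [0.466 0.323] [-2.  -0.  -1.   4.2 -0.5 -0.6  2.4 -3.6]
tip (array([ 0.505, -0.271,  0.263]), np.float64(0.0022525000627215677)) root (array([ 0.661, -0.246,  0.249]), np.float64(0.001769204735551897))
[ 0.528 -0.268  0.167] [-1.  -1.3  1.8  1.2  0.2 -0.2  0.2 -1.6  0.3  0.5 -0.6 -0.8]
seat [ 0.528 -0.268  0.167] 9.573131546196091
```

Call:
arm_command --steps '[{"slide": [-0.026, 0.025, 0], "rot": [0, 0, -10.5], "grip": 1}, {"slide": [-0.026, 0.025, 0], "rot": [0, 0, -10.5], "grip": 1}, {"slide": [-0.026, 0.025, 0], "rot": [0, 0, -10.5], "grip": 1}, {"slide": [-0.026, 0.025, 0], "rot": [0, 0, -10.5], "grip": 1}, {"slide": [-0.026, 0.025, -0.02], "rot": [0, 0, -10.5], "grip": 1}, {"slide": [-0.026, 0.025, -0.03], "rot": [0, 0, -10.5], "grip": 1}, {"slide": [-0.026, 0.025, -0.03], "rot": [0, 0, -10.5], "grip": 1}, {"slide": [-0.026, 0.025, -0.03], "rot": [0, 0, -10.5], "grip": 1}]'

```text
time: 8.6
ee_pos: [0.4658, 0.3213, 0.1437]
eef_rot: [0.546, 0.838, -0.0, -0.0]
ft_force: [-0.1, 0.2, 0.7]
width: 0.0872
grip_force: 0.0
```

```bash
python3 - <<'E'
from h import *
w=eyes.camera("wrist");S=sensors.read_state();print(S["ee_pos"],S["eef_rot"])
ds=eyes.look_for("jar",w);print([(np.round(d["bbox"]),round(d["conf"],2)) for d in ds])
for z in(.082,.03): print(z,[onz(w,(d["bbox"][0]+d["bbox"][2])/2,(d["bbox"][1]+d["bbox"][3])/2,z).round(3) for d in ds])
th=np.linspace(0,6.28,40)
P=np.array([proj(w,[.466+.0295*np.cos(a),.323+.0295*np.sin(a),z]) for a in th for z in(0,.082)]);print(P.min(0),P.max(0))
save(w,"w1.png")
E
```

```text
[0.46021317 0.32467357 0.13952439] [ 0.54950996  0.83547948 -0.00295184 -0.00203168]
[(array([239., 294., 312., 402.]), 0.87), (array([282., 184., 364., 280.]), 0.71)]
0.082 [array([0.467, 0.23 , 0.082]), array([0.463, 0.33 , 0.082])]
0.03 [array([0.474, 0.196, 0.03 ]), array([0.469, 0.316, 0.03 ])]
[281.03311048 182.53861583] [364.53184241 280.82540411]
```

View pics/w1.png

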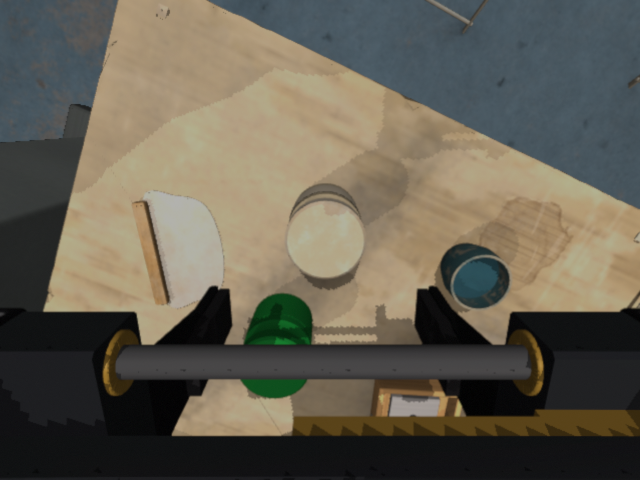

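The wrist view shows the whitish lidded jar at (325,235), with its box matching my estimate, and the green jar at (278,345), clear of the fingers. Going down to grip.

Call:
arm_command --steps '[{"slide": [0, 0.002, 0], "rot": [0, 0, -5], "grip": 1}, {"slide": [-0.001, 0, -0.03], "rot": [0, 0, 0], "grip": 1}, {"slide": [0, 0, -0.042], "rot": [0, 0, 0], "grip": 1}, {"slide": [0, 0, -0.042], "rot": [0, 0, 0], "grip": 1}, {"slide": [0, 0, 0], "rot": [0, 0, 0], "grip": 0.5}, {"slide": [0, 0, 0], "rot": [0, 0, 0], "grip": 0.5}, {"slide": [0, 0, 0], "rot": [0, 0, 0], "grip": 0.5}, {"slide": [0, 0, 0], "rot": [0, 0, 0], "grip": 0.5}]' --newtons 15

```text
time: 9.7
ee_pos: [0.4669, 0.3235, 0.0327]
eef_rot: [0.58, 0.815, 0.001, 0.0]
ft_force: [-1.2, -1.5, 6.9]
width: 0.0562
grip_force: 15.0
```

Call:
arm_command --steps '[{"slide": [0, 0, 0.01], "rot": [0, 0, 0], "grip": 0.5}, {"slide": [0, 0, 0.03], "rot": [0, 0, 0], "grip": 0.5}, {"slide": [0, 0, 0.04], "rot": [0, 0, 0], "grip": 0.5}, {"slide": [0, 0, 0.05], "rot": [0, 0, 0], "grip": 0.5}, {"slide": [0, 0, 0.05], "rot": [0, 0, 0], "grip": 0.5}, {"slide": [0.01, -0.012, 0.02], "rot": [0, 0, 0], "grip": 0.5}, {"slide": [0.02, -0.025, 0], "rot": [0, 0, 0], "grip": 0.5}, {"slide": [0.028, -0.035, 0], "rot": [0, 0, 0], "grip": 0.5}]'

```text
time: 10.7
ee_pos: [0.5242, 0.2512, 0.2323]
eef_rot: [0.579, 0.815, 0.001, -0.0]
ft_force: [0.4, -0.5, -1.9]
width: 0.0565
grip_force: 15.0
```

Call:
arm_command --steps '[{"slide": [0.028, -0.036, 0], "rot": [0, 0, 0], "grip": 0.5}, {"slide": [0.028, -0.036, 0], "rot": [0, 0, 0], "grip": 0.5}, {"slide": [0.028, -0.036, 0], "rot": [0, 0, 0], "grip": 0.5}, {"slide": [0.028, -0.036, 0], "rot": [0, 0, 0], "grip": 0.5}, {"slide": [0.021, -0.027, 0], "rot": [0, 0, 0], "grip": 0.5}, {"slide": [0.013, -0.016, 0], "rot": [0, 0, 0], "grip": 0.5}, {"slide": [0.005, -0.006, 0], "rot": [0, 0, 0], "grip": 0.5}, {"slide": [0, 0, 0], "rot": [0, 0, 0], "grip": 0.5}]'

```text
time: 11.7
ee_pos: [0.6751, 0.0581, 0.2315]
eef_rot: [0.58, 0.815, 0.0, -0.0]
ft_force: [-0.3, 0.5, -1.3]
width: 0.0569
grip_force: 15.0
```

```bash
python3 - <<'E'
from h import *
import pickle
s=eyes.camera("scene");w=eyes.camera("wrist");S=sensors.read_state();print(S["ee_pos"])
pickle.dump((s,w),open("c2.pkl","wb"))
a=cv2.resize(np.array(s["pixels"])[180:320,270:430,::-1],(400,350),interpolation=2)
b=cv2.resize(np.array(w["pixels"])[:,:,::-1],(400,300),interpolation=3)
cv2.imwrite("pics/crop3.png",np.hstack([a,np.pad(b,((0,50),(0,0),(0,0)))]))
E
```

```text
[0.67486904 0.05921202 0.23149066]
```

View pics/crop3.png

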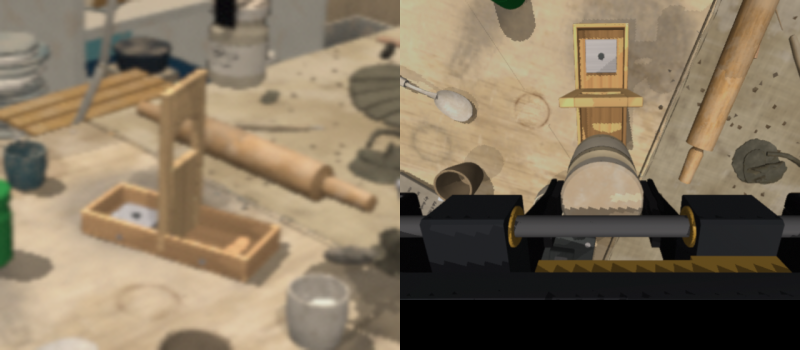

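The wrist view shows the jar held over the bay, aligned with the carrier, and its handle runs (560–641,98). I'll refine the carrier pose from this view.

```bash
python3 - <<'E'
from h import *
import pickle
from scipy.optimize import least_squares
np.set_printoptions(precision=3,suppress=True)
s,w=pickle.load(open("c2.pkl","rb"))
A=lambda u,v:np.array([270+u/2.5,180+v/2.5]);B=lambda u,v:np.array([(u-400)*1.6,v*1.6])
def W(p,q): return np.array([q[0]+p[0]*np.cos(q[2])-p[1]*np.sin(q[2]),q[1]+p[0]*np.sin(q[2])+p[1]*np.cos(q[2]),p[2]])
obs=[(w,(-.1,-.042,.028),B(573.5,24.5)),(w,(-.1,.042,.028),B(629,24)),(w,(-.005,-.042,.185),B(560,97)),(w,(-.005,.042,.185),B(640,94)),(s,(.1,-.042,.028),A(249,258)),(s,(.1,.042,.028),A(280,230)),(s,(-.1,-.042,.028),A(82,212)),(s,(-.1,.042,.028),A(121,185)),(s,(0,-.042,.185),A(164,85)),(s,(0,.042,.185),A(205,72))]
r=lambda q:np.concatenate([proj(c,W(p,q))-u for c,p,u in obs]);o=least_squares(r,[.656,.111,-1.22],loss="soft_l1");q=o.x
print(q,np.degrees(q[2]),r(q).round(1));print("place .058",W((.058,0,0),q),"rail",W((0,0,.168),q),"rail y-18",W((0,-.018,.168),q))
v=np.array([.6751,.0581])-q[:2];print("tcp in tote",v@[np.cos(q[2]),np.sin(q[2])],v@[-np.sin(q[2]),np.cos(q[2])])
E
```

```text
[ 0.657  0.114 -1.23 ] -70.46499484662715 [-0.8 -1.9  0.3 -1.8 -1.5  1.   6.1  4.9 -0.8  0.2  0.6 -2.1 -0.5 -1.2
  0.1 -1.8  0.1  3.2 -0.5 -1.5]
place .058 [0.676 0.059 0.   ] rail [0.657 0.114 0.168] rail y-18 [0.64  0.108 0.168]
tcp in tote 0.05852882240362729 -0.001080614009846561
```

Call:
arm_command --steps '[{"slide": [0.0005, 0.001, -0.02], "rot": [0, 0, 0], "grip": 0.5}, {"slide": [0, 0, -0.04], "rot": [0, 0, 0], "grip": 0.5}, {"slide": [0, 0, -0.04], "rot": [0, 0, 0], "grip": 0.5}, {"slide": [0, 0, -0.035], "rot": [0, 0, 0], "grip": 0.5}, {"slide": [0, 0, -0.03], "rot": [0, 0, 0], "grip": 0.5}, {"slide": [0, 0, -0.015], "rot": [0, 0, 0], "grip": 0.5}, {"slide": [0, 0, -0.008], "rot": [0, 0, 0], "grip": 0.5}, {"slide": [0, 0, -0.004], "rot": [0, 0, 0], "grip": 0.5}]'

```text
time: 12.8
ee_pos: [0.6762, 0.0592, 0.0399]
eef_rot: [0.58, 0.815, 0.0, 0.0]
ft_force: [0.5, 0.0, -2.2]
width: 0.0564
grip_force: 15.0
```

Call:
arm_command --steps '[{"slide": [0, 0, -0.0015], "rot": [0, 0, 0], "grip": 0.5}, {"slide": [0, 0, 0], "rot": [0, 0, 0], "grip": 0.5}, {"slide": [0, 0, 0], "rot": [0, 0, 0], "grip": 1}, {"slide": [0, 0, 0], "rot": [0, 0, 0], "grip": 1}, {"slide": [0, 0, 0], "rot": [0, 0, 0], "grip": 1}, {"slide": [0, 0, 0.01], "rot": [0, 0, 0], "grip": 1}, {"slide": [0, 0, 0.03], "rot": [0, 0, 0], "grip": 1}, {"slide": [0, 0, 0.05], "rot": [0, 0, 0], "grip": 1}]'

```text
time: 13.8
ee_pos: [0.6748, 0.0589, 0.1279]
eef_rot: [0.58, 0.815, -0.001, -0.001]
ft_force: [0.9, -0.4, 0.7]
width: 0.0868
grip_force: 0.0
```

Call:
arm_command --steps '[{"slide": [0, 0, 0.055], "rot": [0, 0, 0], "grip": 1}, {"slide": [0, 0, 0.055], "rot": [0, 0, 5], "grip": 1}, {"slide": [0, 0, 0], "rot": [0, 0, 10.5], "grip": 1}, {"slide": [-0.007, 0.009, 0], "rot": [0, 0, 10.5], "grip": 0.7}, {"slide": [-0.007, 0.01, 0], "rot": [0, 0, 10.5], "grip": 0.7}, {"slide": [-0.007, 0.01, 0], "rot": [0, 0, 10.5], "grip": 0.7}, {"slide": [-0.007, 0.01, 0], "rot": [0, 0, 10.5], "grip": 0.7}, {"slide": [-0.008, 0.01, 0], "rot": [0, 0, 10.5], "grip": 0.7}]'

```text
time: 14.8
ee_pos: [0.6396, 0.108, 0.2386]
eef_rot: [0.022, 1.0, 0.0, 0.0]
ft_force: [0.2, -0.2, -0.4]
width: 0.0615
grip_force: 0.0
```

```bash
python3 - <<'E'
from h import *
s=eyes.camera("scene");w=eyes.camera("wrist");print(sensors.read_state()["ee_pos"])
a=cv2.resize(np.array(s["pixels"])[180:320,270:430,::-1],(400,350),interpolation=2)
b=cv2.resize(np.array(w["pixels"])[:,:,::-1],(400,300),interpolation=3)
cv2.imwrite("pics/crop4.png",np.hstack([a,np.pad(b,((0,50),(0,0),(0,0)))]))
E
```

```text
[0.63934854 0.10923936 0.23870037]
```

View pics/crop4.png

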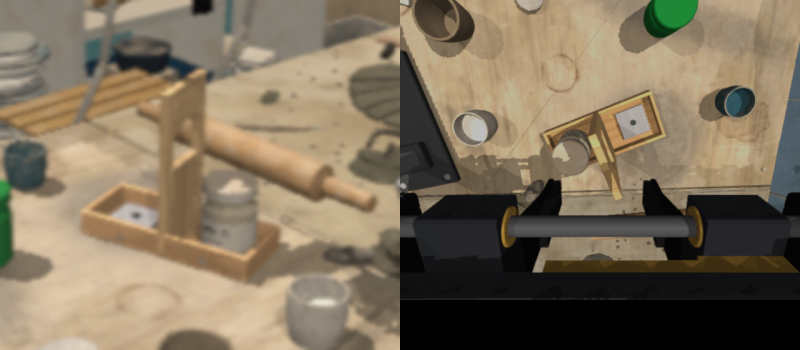

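The jar stands in the bay at crop (230,210). I'll turn the tool to the rail and grip it firmly.

Call:
arm_command --steps '[{"slide": [0, 0, 0], "rot": [0, 0, 10.5], "grip": 0.6}, {"slide": [0, 0, 0], "rot": [0, 0, 10.5], "grip": 0.6}, {"slide": [0, 0, -0.02], "rot": [0, 0, 1], "grip": 0.6}, {"slide": [0, 0, -0.034], "rot": [0, 0, 0], "grip": 0.6}, {"slide": [0, 0, -0.034], "rot": [0, 0, 0], "grip": 0.6}, {"slide": [0, 0, 0], "rot": [0, 0, 0], "grip": 0}, {"slide": [0, 0, 0], "rot": [0, 0, 0], "grip": 0}, {"slide": [0, 0, 0], "rot": [0, 0, 0], "grip": 0}]' --newtons 45

```text
time: 15.9
ee_pos: [0.6408, 0.1079, 0.1517]
eef_rot: [-0.165, 0.986, 0.0, 0.001]
ft_force: [-0.2, -0.4, 0.4]
width: 0.0298
grip_force: 0.0
```

Call:
arm_command --steps '[{"slide": [0, 0, 0], "rot": [0, 0, 0], "grip": 0}, {"slide": [0, 0, 0], "rot": [0, 0, 0], "grip": 0}, {"slide": [0, 0, 0], "rot": [0, 0, 0], "grip": 0}, {"slide": [0, 0, 0], "rot": [0, 0, 0], "grip": 0}, {"slide": [0, 0, 0.005], "rot": [0, 0, 0], "grip": 0}, {"slide": [0, 0, 0.015], "rot": [0, 0, 0], "grip": 0}, {"slide": [0, 0, 0.025], "rot": [0, 0, 0], "grip": 0}, {"slide": [0, 0, 0.03], "rot": [0, 0, 0], "grip": 0}]'

```text
time: 16.9
ee_pos: [0.6393, 0.1077, 0.2256]
eef_rot: [-0.166, 0.986, -0.0, -0.001]
ft_force: [1.4, -0.5, -6.0]
width: 0.0085
grip_force: 45.0
```

```bash
python3 - <<'E'
from h import *
s=eyes.camera("scene");w=eyes.camera("wrist");print(sensors.read_state()["ee_pos"])
a=cv2.resize(np.array(s["pixels"])[140:320,260:500,::-1],(800,600),interpolation=2)
cv2.imwrite("pics/crop5.png",a)
E
```

```text
[0.64131587 0.10783679 0.22878917]
```

View pics/crop5.png

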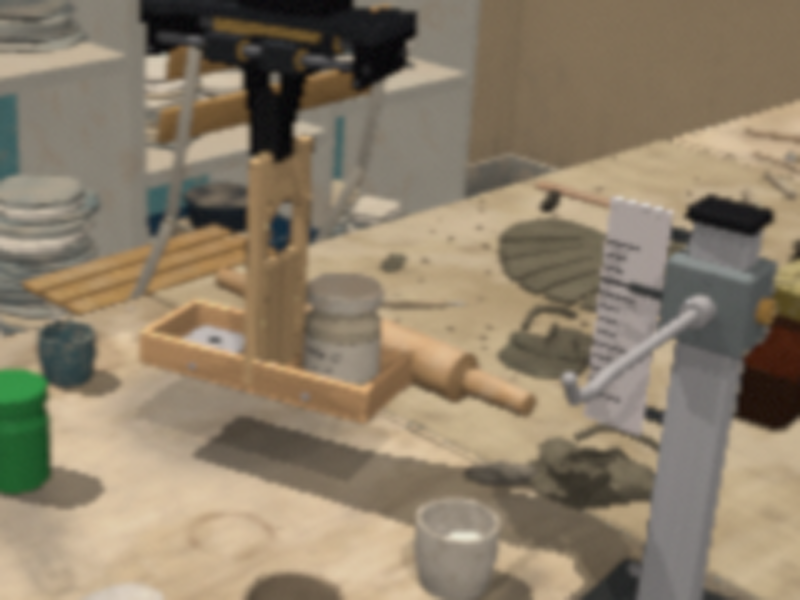

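The carrier hangs level in the grip at crop (280,300), with the jar in its bay and the load about 6 N. That was the last picture I may view, so I'll work from numbers now. Next move is to the front of the hook.

Call:
arm_command --steps '[{"slide": [-0.01, -0.005, 0.014], "rot": [0, 0, -5], "grip": 0}, {"slide": [-0.02, -0.012, 0.014], "rot": [0, 0, -8], "grip": 0}, {"slide": [-0.022, -0.02, 0.014], "rot": [0, 0, -9], "grip": 0}, {"slide": [-0.022, -0.028, 0.014], "rot": [0, 0, -9], "grip": 0}, {"slide": [-0.022, -0.03, 0], "rot": [0, 0, -9], "grip": 0}, {"slide": [-0.022, -0.03, 0], "rot": [0, 0, -9], "grip": 0}, {"slide": [-0.022, -0.03, 0], "rot": [0, 0, -9], "grip": 0}, {"slide": [-0.022, -0.03, 0], "rot": [0, 0, -9], "grip": 0}]'

```text
time: 18.0
ee_pos: [0.4765, -0.078, 0.2798]
eef_rot: [0.408, 0.913, -0.0, -0.0]
ft_force: [0.1, 0.1, -4.9]
width: 0.0086
grip_force: 45.0
```

Call:
arm_command --steps '[{"slide": [-0.012, -0.035, 0], "rot": [0, 0, -9], "grip": 0}, {"slide": [-0.008, -0.035, 0], "rot": [0, 0, -9], "grip": 0}, {"slide": [-0.006, -0.035, 0], "rot": [0, 0, -8], "grip": 0}, {"slide": [-0.002, -0.03, 0], "rot": [0, 0, -4], "grip": 0}, {"slide": [0, -0.025, 0], "rot": [0, 0, -2.5], "grip": 0}, {"slide": [0, -0.018, 0], "rot": [0, 0, 0], "grip": 0}, {"slide": [0, -0.008, 0], "rot": [0, 0, 0], "grip": 0}, {"slide": [0, 0, 0], "rot": [0, 0, 0], "grip": 0}]'

```text
time: 19.0
ee_pos: [0.4497, -0.2631, 0.2804]
eef_rot: [0.645, 0.764, -0.0, -0.0]
ft_force: [-0.4, -0.1, -5.9]
width: 0.0083
grip_force: 45.0
```

```bash
python3 - <<'E'
from h import *
import pickle
np.set_printoptions(precision=4,suppress=True)
S=sensors.read_state();print(S["ee_pos"],S["ft_force"],R.from_quat(S["eef_rot"]).as_matrix()[:,1],S["joint_positions"])
s=eyes.camera("scene");w=eyes.camera("wrist");t=eyes.camera("top");pickle.dump((s,w,t),open("c3.pkl","wb"))
for n,c in(("s",s),("w",w),("t",t)):
    for k in("hook_tip","tote","jar"): print(n,k,[(np.round(d["bbox"]),round(d["conf"],2)) for d in eyes.look_for(k,c)])
print(np.array(w["pose"]).round(3))
for p in([.502,-.272,.267],[.528,-.268,.25],[.664,-.245,.249]): print(proj(w,p),proj(s,p),proj(t,p))
E
```

```text
[ 0.4497 -0.2631  0.2804] [-0.4281 -0.06   -5.9484] [ 0.986   0.1667 -0.0008] [-0.2629  0.0538  0.7446  1.6188 -0.0362  1.484   0.6516]
s hook_tip [(array([438., 214., 491., 258.]), 0.63), (array([271., 233., 290., 255.]), 0.56)]
s tote [(array([347., 226., 452., 370.]), 0.9)]
s jar [(array([370., 293., 408., 352.]), 0.62), (array([253., 252., 279., 292.]), 0.61)]
w hook_tip [(array([402., 247., 640., 308.]), 0.61)]
w tote [(array([199., 180., 440., 408.]), 0.84)]
w jar [(array([199., 200., 289., 296.]), 0.82), (array([480.,  47., 555., 109.]), 0.36)]
t hook_tip [(array([431., 150., 471., 251.]), 0.79)]
t tote [(array([427., 235., 476., 332.]), 0.63)]
t jar [(array([234., 253., 260., 280.]), 0.91), (array([449., 290., 483., 320.]), 0.65), (array([367., 193., 391., 215.]), 0.43)]
[[ 0.986  0.16   0.051  0.437]
 [ 0.168 -0.939 -0.299 -0.18 ]
 [-0.     0.304 -0.953  0.475]
 [ 0.     0.     0.     1.   ]]
[404.1795 298.1844] [429.5786 251.8067] [472.8237 250.3049]
[439.6261 287.0552] [436.1398 255.7817] [468.2653 238.0872]
[653.4122 286.736 ] [469.7973 232.9414] [455.9294 171.9619]
```

```bash
python3 - <<'E'
from h import *
import pickle
s,w,t=pickle.load(open("c3.pkl","rb"))
im=np.array(w["pixels"]).astype(int)
for c in (404,420,450,480,510,560): print(c,im[262:316:2,c].tolist() if 0 else [int(x) for x in im[258:320:2,c-1:c+2].mean((1,2))])
for x in(-.026,0,.03,.06,.1):
    b=np.array([.528,-.268])+x*np.array([.986,.167])
    for d in(.004,-.004):
        print(x,d,proj(w,[b[0]-.167*d,b[1]+.986*d,.267 if x<0 else .247]).round(0))
E
```

```text
404 [160, 159, 156, 127, 110, 110, 113, 109, 183, 190, 162, 110, 107, 112, 112, 110, 148, 138, 123, 137, 144, 137, 121, 174, 183, 184, 169, 42, 24, 23, 24]
420 [73, 71, 70, 68, 75, 91, 108, 116, 186, 190, 164, 148, 121, 145, 142, 134, 127, 126, 142, 146, 110, 112, 150, 177, 177, 176, 176, 46, 23, 24, 24]
450 [198, 198, 197, 198, 197, 195, 192, 190, 183, 184, 187, 148, 150, 180, 208, 198, 179, 153, 181, 177, 124, 114, 116, 163, 160, 173, 178, 47, 24, 24, 24]
480 [192, 192, 192, 194, 196, 196, 195, 193, 190, 187, 184, 179, 127, 161, 187, 198, 195, 169, 165, 177, 117, 113, 124, 179, 172, 163, 169, 173, 176, 177, 174]
510 [130, 132, 144, 145, 161, 168, 172, 185, 185, 181, 180, 181, 126, 164, 189, 198, 193, 165, 123, 124, 126, 127, 124, 118, 122, 143, 154, 169, 166, 166, 173]
560 [160, 132, 114, 107, 123, 154, 178, 195, 199, 196, 194, 165, 129, 168, 189, 198, 194, 164, 188, 199, 199, 199, 199, 199, 199, 199, 195, 196, 198, 196, 194]
-0.026 0.004 [405. 293.]
-0.026 -0.004 [404. 305.]
0 0.004 [439. 279.]
0 -0.004 [438. 291.]
0.03 0.004 [485. 280.]
0.03 -0.004 [484. 291.]
0.06 0.004 [532. 280.]
0.06 -0.004 [530. 291.]
0.1 0.004 [594. 280.]
0.1 -0.004 [591. 291.]
```

Call:
arm_command --steps '[{"slide": [0, 0.001, 0.002], "rot": [0, 0, 0], "grip": 0}, {"slide": [0.01, 0.0017, 0], "rot": [0, 0, 0], "grip": 0}, {"slide": [0.015, 0.0025, 0], "rot": [0, 0, 0], "grip": 0}, {"slide": [0.015, 0.0025, 0], "rot": [0, 0, 0], "grip": 0}, {"slide": [0.015, 0.0025, 0], "rot": [0, 0, 0], "grip": 0}, {"slide": [0.013, 0.002, 0], "rot": [0, 0, 0], "grip": 0}, {"slide": [0.008, 0.0013, 0], "rot": [0, 0, 0], "grip": 0}, {"slide": [0, 0, 0], "rot": [0, 0, 0], "grip": 0}]'

```text
time: 20.6
ee_pos: [0.5263, -0.2494, 0.2826]
eef_rot: [0.645, 0.764, -0.0, 0.0]
ft_force: [-0.1, 0.8, -5.3]
width: 0.0084
grip_force: 45.0
```

Call:
arm_command --steps '[{"slide": [0, 0, -0.004], "rot": [0, 0, 0], "grip": 0}, {"slide": [0, 0, -0.004], "rot": [0, 0, 0], "grip": 0}, {"slide": [0, 0, -0.004], "rot": [0, 0, 0], "grip": 0}, {"slide": [0, 0, -0.004], "rot": [0, 0, 0], "grip": 0}, {"slide": [0, 0, -0.004], "rot": [0, 0, 0], "grip": 0}, {"slide": [0, 0, -0.004], "rot": [0, 0, 0], "grip": 0}, {"slide": [0, 0, -0.004], "rot": [0, 0, 0], "grip": 0}, {"slide": [0, 0, -0.004], "rot": [0, 0, 0], "grip": 0}]'

```text
time: 21.6
ee_pos: [0.5261, -0.2497, 0.2508]
eef_rot: [0.645, 0.764, 0.0, 0.0]
ft_force: [0.6, 0.6, -4.2]
width: 0.0085
grip_force: 45.0
```

Contact has started, so I'll keep lowering slowly.

Call:
arm_command --steps '[{"slide": [0, 0, -0.0025], "rot": [0, 0, 0], "grip": 0}, {"slide": [0, 0, -0.0025], "rot": [0, 0, 0], "grip": 0}, {"slide": [0, 0, -0.0025], "rot": [0, 0, 0], "grip": 0}, {"slide": [0, 0, -0.0025], "rot": [0, 0, 0], "grip": 0}, {"slide": [0, 0, -0.0025], "rot": [0, 0, 0], "grip": 0}, {"slide": [0, 0, -0.0025], "rot": [0, 0, 0], "grip": 0}, {"slide": [0, 0, -0.0025], "rot": [0, 0, 0], "grip": 0}, {"slide": [0, 0, -0.0025], "rot": [0, 0, 0], "grip": 0}]'

```text
time: 22.6
ee_pos: [0.5259, -0.2496, 0.2307]
eef_rot: [0.645, 0.764, 0.0, 0.0]
ft_force: [0.5, -0.1, -0.8]
width: 0.0085
grip_force: 45.0
```

Call:
arm_command --steps '[{"slide": [0, 0, -0.0015], "rot": [0, 0, 0], "grip": 0}, {"slide": [0, 0, -0.0015], "rot": [0, 0, 0], "grip": 0}, {"slide": [0, 0, -0.0015], "rot": [0, 0, 0], "grip": 0}, {"slide": [0, 0, -0.001], "rot": [0, 0, 0], "grip": 0}, {"slide": [0, 0, 0], "rot": [0, 0, 0], "grip": 0}, {"slide": [0, 0, 0], "rot": [0, 0, 0], "grip": 0}, {"slide": [0, 0, 0], "rot": [0, 0, 0], "grip": 0}, {"slide": [0, 0, 0], "rot": [0, 0, 0], "grip": 0}]'

```text
time: 23.6
ee_pos: [0.5258, -0.2496, 0.2253]
eef_rot: [0.645, 0.764, 0.0, 0.0]
ft_force: [0.7, 0.7, 0.3]
width: 0.0086
grip_force: 45.0
```

```bash
python3 - <<'E'
from h import *
import pickle
for _ in range(3):
    S=sensors.read_state();print(S["ee_pos"].round(4),S["ft_force"].round(2),S["torque"].round(3));s=eyes.camera("scene")
w=eyes.camera("wrist");pickle.dump((s,w),open("c4.pkl","wb"))
for n,c in(("s",s),("w",w)):
    for k in("hook_tip","carriage","tote","jar"): print(n,k,[(np.round(d["bbox"]),round(d["conf"],2)) for d in eyes.look_for(k,c)])
E
```

```text
[ 0.5258 -0.2496  0.2253] [0.68 0.72 0.32] [ 0.069 -0.232  0.057]
[ 0.5258 -0.2496  0.2253] [ 0.81  0.17 -0.6 ] [-0.05  -0.201  0.048]
[ 0.5258 -0.2496  0.2253] [ 1.77  0.45 -0.43] [-0.045 -0.162 -0.022]
s hook_tip [(array([427., 229., 491., 277.]), 0.62)]
s carriage [(array([428., 231., 490., 275.]), 0.85)]
s tote [(array([378., 242., 469., 374.]), 0.86)]
s jar [(array([252., 255., 277., 288.]), 0.94), (array([395., 304., 430., 355.]), 0.66)]
w hook_tip [(array([279., 188., 640., 346.]), 0.69)]
w carriage [(array([276., 191., 640., 345.]), 0.57)]
w tote [(array([202., 187., 446., 413.]), 0.92)]
w jar [(array([200., 206., 292., 304.]), 0.67)]
```

Call:
arm_command --steps '[{"slide": [0, 0, 0], "rot": [0, 0, 0], "grip": 0}, {"slide": [0, 0, 0], "rot": [0, 0, 0], "grip": 0}, {"slide": [0, 0, -0.0005], "rot": [0, 0, 0], "grip": 0}, {"slide": [0, 0, -0.0005], "rot": [0, 0, 0], "grip": 0}, {"slide": [0, 0, 0], "rot": [0, 0, 0], "grip": 0}, {"slide": [0, 0, 0], "rot": [0, 0, 0], "grip": 0}, {"slide": [0, 0, 0], "rot": [0, 0, 0], "grip": 0}, {"slide": [0, 0, 0], "rot": [0, 0, 0], "grip": 0}]' --newtons 3

```text
time: 25.2
ee_pos: [0.5258, -0.2496, 0.2243]
eef_rot: [0.645, 0.764, 0.0, 0.0]
ft_force: [0.6, -1.1, 0.0]
width: 0.0102
grip_force: 3.0
```

Call:
arm_command --steps '[{"slide": [0, 0, 0], "rot": [0, 0, 0], "grip": 0.22}, {"slide": [0, 0, 0], "rot": [0, 0, 0], "grip": 0.22}, {"slide": [0, 0, 0], "rot": [0, 0, 0], "grip": 0.22}, {"slide": [0, 0, 0], "rot": [0, 0, 0], "grip": 0.22}, {"slide": [0, 0, 0.005], "rot": [0, 0, 0], "grip": 0.22}, {"slide": [0, 0, 0.01], "rot": [0, 0, 0], "grip": 0.22}, {"slide": [0, 0, 0.015], "rot": [0, 0, 0], "grip": 0.22}, {"slide": [0, 0, 0.015], "rot": [0, 0, 0], "grip": 0.22}]'

```text
time: 26.2
ee_pos: [0.5259, -0.2497, 0.2708]
eef_rot: [0.645, 0.764, 0.0, 0.0]
ft_force: [1.3, -0.4, -0.6]
width: 0.0191
grip_force: 0.0
```

Clear. I'll raise the tool and let things settle.

Call:
arm_command --steps '[{"slide": [0, 0, 0.03], "rot": [0, 0, 0], "grip": 0.22}, {"slide": [0, 0, 0.04], "rot": [0, 0, 0], "grip": 0.22}, {"slide": [0, 0, 0.03], "rot": [0, 0, 0], "grip": 0.22}, {"slide": [0, 0, 0], "rot": [0, 0, 0], "grip": 0.22}, {"slide": [0, 0, 0], "rot": [0, 0, 0], "grip": 0.22}, {"slide": [0, 0, 0], "rot": [0, 0, 0], "grip": 0.22}, {"slide": [0, 0, 0], "rot": [0, 0, 0], "grip": 0.22}, {"slide": [0, 0, 0], "rot": [0, 0, 0], "grip": 0.22}]'

```text
time: 27.2
ee_pos: [0.5257, -0.2495, 0.369]
eef_rot: [0.645, 0.764, -0.0, -0.0]
ft_force: [0.2, -0.5, -0.3]
width: 0.0192
grip_force: 0.0
```

```bash
python3 - <<'E'
from h import *
import time
# motion check by frame differencing over the carrier; 2 s of camera time
fr=[]
for i in range(30):
    s=eyes.camera("scene");fr.append(cv2.GaussianBlur(cv2.cvtColor(np.array(s["pixels"]),cv2.COLOR_RGB2GRAY)[200:385,365:500],(5,5),0).astype(np.float32))
for i in range(0,30,3):
    print(i,[round(x,2) for x in cv2.phaseCorrelate(fr[-1][20:180,10:110],fr[i][20:180,10:110])[0]],round(float(np.abs(fr[i]-fr[max(i-3,0)]).mean()),2))
for k in("hook_tip","tote","jar"): print(k,[(np.round(d["bbox"]),round(d["conf"],2)) for d in eyes.look_for(k,s)])
def W(p,a=np.radians(9.57)): return [.528+p[0]*np.cos(a)-p[1]*np.sin(a),-.268+p[0]*np.sin(a)+p[1]*np.cos(a),p[2]]
for sk in(.028,.032):
    b=.25-sk-.147
    P=np.array([proj(s,W((x,y,b+z))) for x in(-.1,.1) for y in(-.042,.042) for z in(0,.028)]+[proj(s,W((0,y,b+.185))) for y in(-.042,.042)]);print(sk,P.min(0),P.max(0))
print(sensors.read_state()["time"])
E
```

```text
0 [0.01, 0.01] 0.0
3 [-0.02, -0.0] 0.37
6 [-0.02, 0.02] 0.32
9 [0.01, -0.01] 0.23
12 [0.0, -0.0] 0.21
15 [-0.01, 0.01] 0.25
18 [0.0, 0.0] 0.25
21 [0.02, 0.0] 0.2
24 [0.01, 0.0] 0.2
27 [-0.01, -0.03] 0.22
hook_tip [(array([427., 230., 492., 279.]), 0.69)]
tote [(array([382., 244., 467., 379.]), 0.87)]
jar [(array([396., 302., 432., 357.]), 0.82), (array([272., 235., 288., 255.]), 0.61), (array([252., 255., 276., 290.]), 0.59)]
0.028 [377.00909626 243.6531417 ] [470.96433169 375.82907178]
0.032 [376.86988736 245.68836141] [470.66690483 377.68260247]
28.85
```

The carrier is at rest, hanging level where the model predicts, with the tool clear. Handing in.

```bash
python3 -c "
from bench import order
print(order.close_job())"
```

```text
the job is handed in; nothing more can be done
None
```

I stood the carrier up, set the jar in its empty bay and hung the carrier on the scale's hook; the final camera check (about 29 s) showed it level and at rest with the fingers clear, and I handed the job in without a verdict coming back.

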